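Put the forge's stacked bolster blocks away in their trays

TASK

Take apart the stack of four steel bolster blocks on the forge bench and put each block away flat in the wooden tray whose recess has its own outline: square, oblong, round and hexagonal. Set the blocks down rather than dropping them, and leave the wax tin and the centre punch that lie among the trays where they are.

Things in the scene. Friction and masses are not known exactly. Their poses are not given: they have to be found in the camera images.
- square_block: Origin: centre of its underside, z up, 28 mm tall. Plain steel, loose. Square bolster block of blackened steel 64 x 64 mm (sides along its x and y) with a 30 mm square hole through the middle, 0.6 to 0.85 kg. Bottom of the stack, standing on the bench.
- oblong_block: Origin: centre of its underside, z up, 28 mm tall. Plain steel, loose. Oblong bolster block of bright steel, 80 mm along its x, 44 mm along its y, with a 44 x 14 mm slot through it, 0.5 to 0.75 kg. Second from the bottom, flat on the square block, its long axis within about 15 degrees of the square's x axis.
- round_block: Origin: centre of its underside, z up, 28 mm tall. Plain steel, loose. Round bolster block of blackened steel, 44 mm diameter, 20 mm round hole through it, 0.2 to 0.3 kg. Third from the bottom, flat on the oblong block.
- hex_block: Origin: centre of its underside, z up, 28 mm tall. Plain steel, loose. Hexagonal bolster block of bright steel, 30 mm across flats (two of its flats face along its +x and -x), small dark 12 mm centre hole seen on top, 0.15 to 0.2 kg. Top of the stack, its underside about 84 mm above the bench.
- square_tray: Origin: centre of its underside on the bench, z up. Fixed light-wood tray, never moves. Floor of the recess 6 mm above the bench, low rim 5 mm above that floor (rim top 11 mm above the bench), rim 9 mm thick; the recess is 8 mm larger all round than its block. Recess 80 x 80 mm, sides along its x and y; outside 98 x 98 mm.
- oblong_tray: Origin: centre of its underside on the bench, z up. Fixed light-wood tray, never moves. Floor of the recess 6 mm above the bench, low rim 5 mm above that floor (rim top 11 mm above the bench), rim 9 mm thick; the recess is 8 mm larger all round than its block. Recess 96 mm along its x, 60 mm along its y; outside 114 x 78 mm.
- round_tray: Origin: centre of its underside on the bench, z up. Fixed light-wood tray, never moves. Floor of the recess 6 mm above the bench, low rim 5 mm above that floor (rim top 11 mm above the bench), rim 9 mm thick; the recess is 8 mm larger all round than its block. Round recess 60 mm diameter; outside 78 mm diameter.
- hex_tray: Origin: centre of its underside on the bench, z up. Fixed light-wood tray, never moves. Floor of the recess 6 mm above the bench, low rim 5 mm above that floor (rim top 11 mm above the bench), rim 9 mm thick; the recess is 8 mm larger all round than its block. Hexagonal recess 46 mm across flats (flats face its +x and -x); outside 64 mm across flats. The smallest tray.
- wax_tin: Bystander: plain aluminium tin with a white lid, 52 mm diameter, 45 mm tall, loose, standing among the trays. Origin: centre of its underside.
- punch: Bystander: dark steel centre punch lying on the bench, loose, 130 mm long along its x plus a 20 mm point at +x, 12 mm thick. Origin: middle of its underside.

How it is judged:
By the outcome, as a careful person would: the job done as asked, in the order asked, and still so for the second after the job is handed in, with the robot touching nothing.
It also fails if it takes over 120 s, if anything falls off the work surface, if the arm or the gripper's body presses on something with over 40 N, if the wrist force passes 120 N, or if a joint passes its speed limit or range.

ROBOT

A 6-joint arm with a two-finger parallel gripper is mounted at the origin on the work surface. World frame = base frame: x ahead of the robot, y to its left, z up, the work surface at z = 0. Lengths are in mm, angles in rad, forces in N, time in s.
With the tool pointing down it reaches from about 275 to 825 mm from the base axis. Payload 4.9 kg.
Tool frame: the origin (TCP) lies at the very end of the fingers, on their centre line; the grasp point (between the pads) lies 19 mm behind it; z points along the fingers, y is the direction in which the jaws open and shut (so a half turn about z gives the same grasp; the last joint's range is limited). The gripper opens to 85 mm and grips with 20 to 120 N. Pads are 22 mm wide; open, the fingers measure 114 mm over their backs; the gripper's body (76 mm by 85 mm) begins 54 mm behind the grasp point. The pads swing forward as they close: fully open they stand 13 mm farther back than shut.
Start: joints at [-1.291, 0.326, -0.193, 1.052, 0, 1.437], TCP at [221.164, -503.592, 231.281] pointing down, gripper open.
Joint ranges: [-2.65, 2.65], [-0.97, 1.79], [-1.3, 1.35], [-1.93, 2.1], [-1.47, 1.37], [-3.14, 3.14]. Speed limits (rad/s): [2.57, 2.57, 3.14, 3.14, 3.14, 3.14].

INTERFACE

Orientations are given as [roll, pitch, yaw] about the fixed x, y, z axes, in that order (R = Rz(yaw) Ry(pitch) Rx(roll)).
In Python, from bench import bot, solve_ik, imaging gives the robot as it stands. Calls block until the motion is done:
- bot.move_ptp(position, orientation): joint-space move of the TCP to a pose.
- bot.movel(position, rot=None, max_speed=150, threshold=None): straight line of the TCP; rot=None keeps the orientation; max_speed is the mean speed in mm/s. With threshold (N) it stops when the force on the tool has changed by that much, and returns True; else False.
- bot.move_j(angles): joint-space move.
- bot.grip(opening, effort=None): opening from 0.0 (shut) to 1.0 (fully open); effort is the grip in N (None keeps the last); returns when the fingers have stopped.
- bot.dwell(seconds).
- solve_ik(position, orientation): joint angles nearest the present ones, or None.
- bot.get_state(): the state.
- imaging.capture(name): name is "scene" or "top" or "wrist"; returns the picture (420x560x3 uint8, blue, green, red); there is no depth.
- imaging.camera_model(name): a dict with "K" (3x3 intrinsics, pixels), "position" and "rotation" of the camera in the world. Camera axes: x right, y up, looking along -z (the intrinsics and any distortion apply to the point x, -y, -z); pixel columns grow to the right and rows downward; lengths in mm; the calibration is good to about 2 mm. A picture is of the moment at which its call begins: read the wrist's pose just before it. camera_model takes no time and is no camera call; for the wrist camera it gives the pose at the moment of the call.
A pose or a line that the arm cannot do raises bot.IKError and nothing moves.
- bot.sign_off(): hands the job in, once; it reports no verdict.
The state is a dict: "t": time; "qpos": joint angles; "joint_velocities": joint speeds; "effort": joint torques, N m; "tcp_pos": TCP position; "orientation": TCP orientation; "contact_force": force on the tool from outside, world axes, zero at the start; "wrist_torque": the same for the moment, N m; "opening": opening from 0.0 (shut) to 1.0 (fully open).
Only numpy, scipy, OpenCV 4.12 (cv2) and the standard library are available. Lean on these libraries where they do the work, as an engineer would, in place of code of your own. Each camera call takes 0.05 s, during which the arm holds its last target.

## Working session

There is one attempt and no reset: what is moved stays moved. The work goes in short steps, each a Python script; the robot and the scene stay as the last script left them, time stands still between calls to the robot, and variables do not carry over. Pictures are saved under pics/ and viewed, and the job is handed in when it is done.

```bash
ls; mkdir -p pics
python3 - <<'E'
from bench import bot, solve_ik, imaging
import cv2
for n in ["scene","top","wrist"]:
    m=imaging.camera_model(n); print(n,m)
    cv2.imwrite(f"pics/{n}0.png",imaging.capture(n))
s=bot.get_state(); print(s)
E
```

```text
pics
scene {'K': array([[512.30879013,   0.        , 278.18068661],
       [  0.        , 512.30879013, 212.20196051],
       [  0.        ,   0.        ,   1.        ]]), 'position': array([1125.71195846,   73.20258947,  869.45073139]), 'rotation': array([0.64170328, 0.01016984, 1.65134721])}
top {'K': array([[436.99061432,   0.        , 274.32091121],
       [  0.        , 436.99061432, 213.89303061],
       [  0.        ,   0.        ,   1.        ]]), 'position': array([385.86072448,  -9.52269481, 945.09205077]), 'rotation': array([ 0.17117317,  0.03515567, -1.59831522])}
wrist {'K': array([[291.59550834,   0.        , 278.32213002],
       [  0.        , 291.59550834, 213.43037608],
       [  0.        ,   0.        ,   1.        ]]), 'position': array([ 283.18816921, -477.14110501,  373.15699795]), 'rotation': array([-0.27074909,  0.00146893, -1.15655627])}
{'t': 0.15, 'qpos': array([-1.29120312e+00,  3.26795134e-01, -1.93350989e-01,  1.05200630e+00,
        1.70988788e-06,  1.43659714e+00]), 'joint_velocities': array([-0.00033854, -0.00080263,  0.00272735, -0.00116122,  0.00194783,
        0.00022407]), 'effort': array([ 1.79716659e-03, -4.43704140e+01,  2.62665117e+01,  1.04492594e-02,
       -6.02221871e-05, -5.31671091e-06]), 'tcp_pos': array([ 221.03412657, -503.14541888,  230.67122259]), 'orientation': array([-3.14024898e+00, -1.83136023e-04,  4.13792271e-01]), 'contact_force': array([ 0.53887571, -0.52888899, -0.08657009]), 'wrist_torque': array([-0.02022125,  0.01076785, -0.02800611]), 'opening': 1.0000424267632284}
```

View pics/scene0.png

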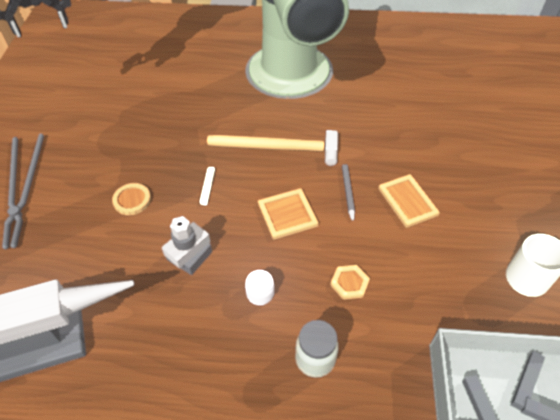

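View pics/top0.png

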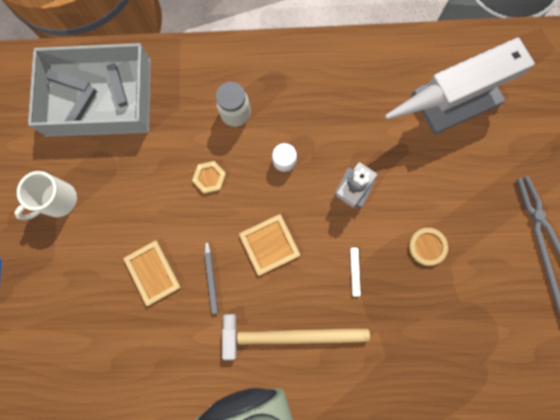

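View pics/wrist0.png

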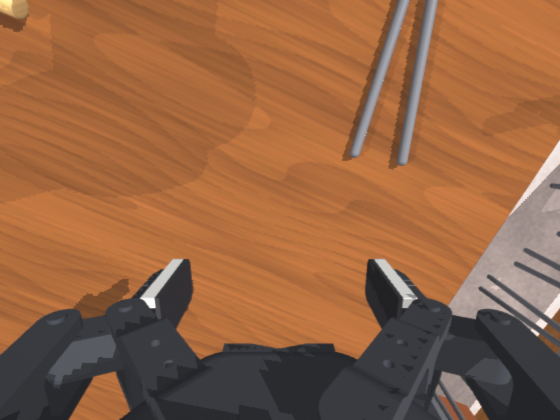

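```bash
cat > h.py <<'E'
import numpy as np, cv2
from scipy.spatial.transform import Rotation as Ro
def RR(r): return Ro.from_euler('xyz',r).as_matrix()
def ray(m,uv):
    d=np.linalg.inv(m['K'])@np.array([uv[0],uv[1],1.]); d=np.array([d[0],-d[1],-d[2]])
    return np.array(m['position']),RR(m['rotation'])@d
def pix2(m,uv,z):
    p,d=ray(m,uv); return (p+d*(z-p[2])/d[2])[:2]
def proj(m,P):
    P=np.atleast_2d(P).astype(float); c=(P-m['position'])@RR(m['rotation']); c=c*[1,-1,-1]
    q=c@m['K'].T; return q[:,:2]/q[:,2:]
def crop(im,u,v,w,h,k,name):
    c=im[v:v+h,u:u+w]; cv2.imwrite(name,cv2.resize(c,None,fx=k,fy=k,interpolation=cv2.INTER_CUBIC))
E
python3 - <<'E'
from h import *
t=cv2.imread('pics/top0.png')
crop(t,325,150,70,70,8,'pics/c_stack.png')
crop(t,110,135,200,150,4,'pics/c_tr.png'); crop(t,400,220,60,55,8,'pics/c_rt.png')
s=cv2.imread('pics/scene0.png')
crop(s,150,205,75,75,8,'pics/cs_stack.png')
E
```

```text
(no output)
```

View pics/c_stack.png

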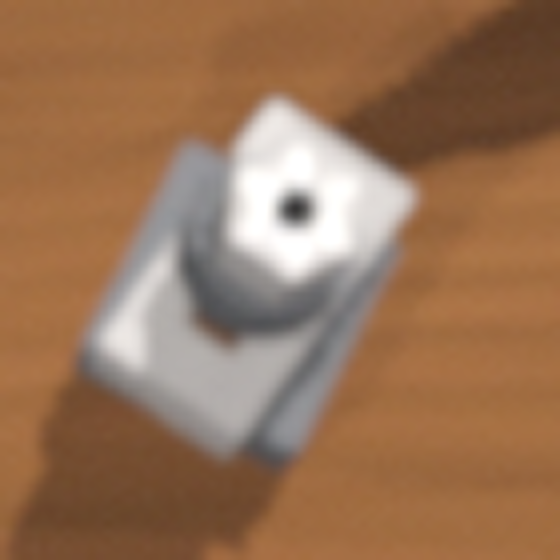

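View pics/c_tr.png

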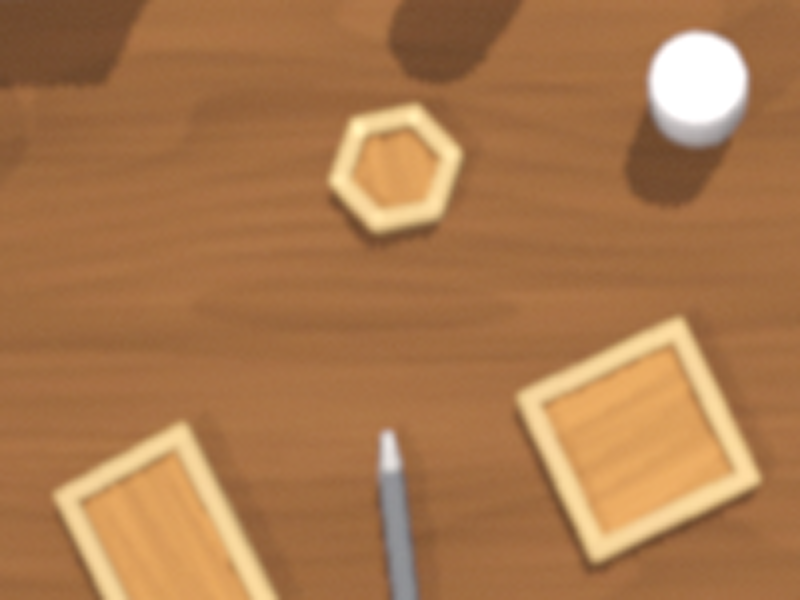

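View pics/c_rt.png

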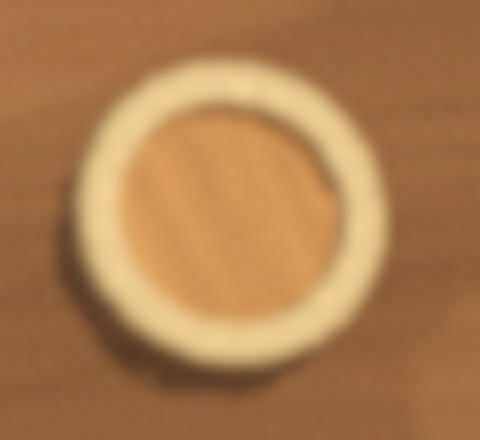

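View pics/cs_stack.png

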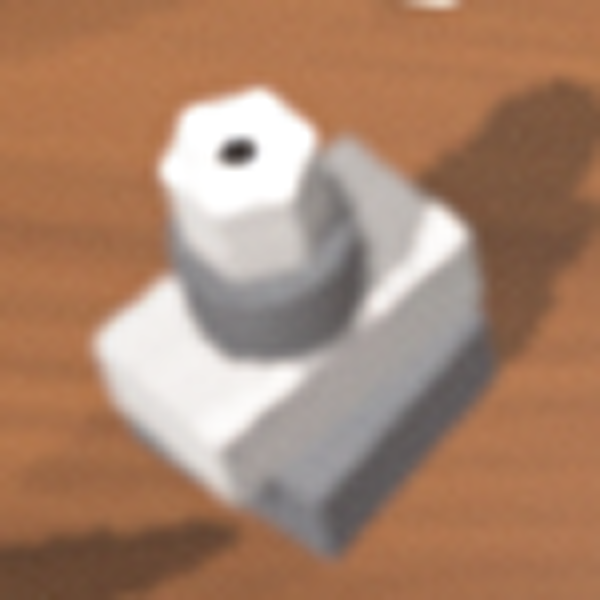

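```bash
cat > seg.py <<'E'
from h import *
from bench import imaging
M={n:imaging.camera_model(n) for n in('top','scene')}
def cr(u0,v0,k,x,y): return (u0+(x+.5)/k-.5, v0+(y+.5)/k-.5)
E
python3 - <<'E'
from seg import *
for n,f in(('top','pics/top0.png'),('scene','pics/scene0.png')):
    im=cv2.imread(f); hsv=cv2.cvtColor(im,cv2.COLOR_BGR2HSV)
    m=cv2.inRange(hsv,(12,50,195),(28,150,255))
    m=cv2.morphologyEx(m,cv2.MORPH_CLOSE,np.ones((3,3)))
    cs,_=cv2.findContours(m,cv2.RETR_EXTERNAL,cv2.CHAIN_APPROX_NONE)
    for c in cs:
        if cv2.contourArea(c)<350: continue
        P=np.array([pix2(M[n],q,11) for q in c[:,0].astype(float)],np.float32)
        (cx,cy),wh,a=cv2.minAreaRect(P); mo=cv2.moments(P)
        ce=(mo['m10']/mo['m00'],mo['m01']/mo['m00'])
        poly=cv2.approxPolyDP(P.reshape(-1,1,2),6,True)
        print(n,c[:,0].mean(0).round(),'rect',np.round([cx,cy,*wh,a],1),'cent',np.round(ce,1),len(poly))
H=[pix2(M['top'],cr(325,150,8,295,207),112),pix2(M['scene'],cr(150,205,8,237,151),112)]; print('hex top',H)
S=lambda x,y,z:pix2(M['scene'],cr(150,205,8,x,y),z).round(1)
T=lambda x,y,z:pix2(M['top'],cr(325,150,8,x,y),z).round(1)
print('hex T',[T(*p,112) for p in((278,95),(415,197))])
print('oblong T',[T(*p,56) for p in((87,358),(232,455))],'S',[S(*p,56) for p in((95,345),(232,465),(475,238))])
print('sq T',[T(*p,28) for p in((190,143),(80,360),(280,462),(400,250))],'S',[S(*p,28) for p in((343,508),(497,350))])
E
```

```text
top [303. 336.] rect [291.6 -32.9 272.7  24.1  89.3] cent [291.1 -37.4] 5
top [151. 272.] rect [430.9 286.7 116.8  80.7  27.7] cent [430.9 286.6] 4
top [429. 246.] rect [ 468.6 -305.6   77.9   76.4   88.1] cent [ 468.8 -305.8] 8
top [269. 244.] rect [483.8  32.3 100.7 100.1  24.2] cent [483.6  32.1] 4
top [208. 176.] rect [638.  163.   73.3  65.8  42.9] cent [637.9 162.7] 6
scene [350. 281.] rect [639.9 161.2  71.   74.8   4.3] cent [639.8 161.1] 6
scene [287. 213.] rect [485.9  31.5 109.5 102.6  24.1] cent [485.8  31.5] 4
scene [130. 198.] rect [ 472.  -307.4   80.3   86.8   74. ] cent [ 472.2 -306.4] 8
scene [408. 200.] rect [432.2 285.2 123.9  87.4  27.5] cent [432.4 285.3] 4
scene [265. 142.] rect [286.4 -35.4 277.   38.6  89.9] cent [286.6 -36.7] 5
hex top [array([ 601.13725405, -156.33259716]), array([ 600.75931534, -157.70331643])]
hex T [array([ 629.6, -153.9]), array([ 602.6, -185.5])]
oblong T [array([ 577.3, -110.3]), array([ 550.5, -146.1])] S [array([ 620. , -197.3]), array([ 650.2, -158.4]), array([ 583.1, -112.5])]
sq T [array([ 641.6, -144.1]), array([ 582.9, -111.5]), array([ 553.4, -162.9]), array([ 610. , -198.3])] S [array([ 643.6, -137.7]), array([ 596.8, -108.2])]
```

Run:
```python
from seg import *
from scipy.optimize import least_squares
def tri(a,b):
    f=lambda P:np.r_[proj(M['top'],P)[0]-a,proj(M['scene'],P)[0]-b]
    r=least_squares(f,[600,-150,50.]); return r.x.round(1),r.fun.round(1)
print('horn tip',tri((388,117),(132,284)))
print('hex hole',tri(cr(325,150,8,295,207),cr(150,205,8,237,151)))
V=np.array([pix2(M['scene'],cr(150,205,8,*p),112) for p in((185,105),(265,88),(318,140),(300,210),(215,212),(165,165))])
print(V.round(1),V.mean(0)); d=V-V.mean(0); print(np.degrees(np.arctan2(d[:,1],d[:,0]))%60, np.hypot(*d.T))
# hex tray
im=cv2.imread('pics/top0.png')
W=np.array([pix2(M['top'],cr(110,135,4,*p),11) for p in((357,118),(420,103),(464,155),(440,224),(376,237),(329,182))])
d=W-W.mean(0); print(W.mean(0),np.degrees(np.arctan2(d[:,1],d[:,0]))%60, np.hypot(*d.T))
```

```text
horn tip (array([ 723.5, -217.8,  100.2]), array([-0.7,  0.2, -0.6, -0.1]))
hex hole (array([ 601.1, -156.9,  112.5]), array([ 0.4, -0.1,  0.3,  0. ]))
[[ 588.8 -172.2]
 [ 582.7 -154.8]
 [ 596.4 -139.8]
 [ 615.8 -140.3]
 [ 617.8 -159.3]
 [ 605.8 -173.3]] [ 601.21945559 -156.62158266]
[51.44578287 54.24131888 46.15472088 48.10440901 50.65811496 45.42889714] [19.8907027  18.6251406  17.46361366 21.89350621 16.79216636 17.28169706]
[635.97618494 161.19890591] [36.70509367 41.53971442 40.66834061 36.40157422 42.32908764 38.45644243] [37.973151   39.81500053 37.61892395 39.39759448 39.65225425 38.64344821]
```

Run:
```python
from seg import *
from bench import bot
yaw=np.radians(-11)
m=imaging.camera_model('wrist'); s=bot.get_state()
p,d=ray(m,(278,190)); q=p+d*((230.7-100-p[2])/d[2])  # view point at 100mm below TCP
R0=RR(s['orientation']); off=R0.T@(q-s['tcp_pos']); print('off tool',off)
R1=RR([np.pi,0,yaw]); t=np.array([601,-157,110.])-R1@off; print(t)
bot.move_ptp(list(t),[np.pi,0,yaw])
m=imaging.camera_model('wrist'); im=imaging.capture('wrist'); cv2.imwrite('pics/w1.png',im); np.save('w1.npy',m,allow_pickle=True)
print(bot.get_state()['t'],bot.get_state()['tcp_pos'],proj(m,[601,-157,112]))
```

```text
off tool [20.5398164   0.81414026 99.97398215]
[ 580.99290316 -152.28163605  209.97398215]
2.025 [ 580.72555322 -153.22727179  210.0357215 ] [[276.94525955 191.15334319]]
```

View pics/w1.png

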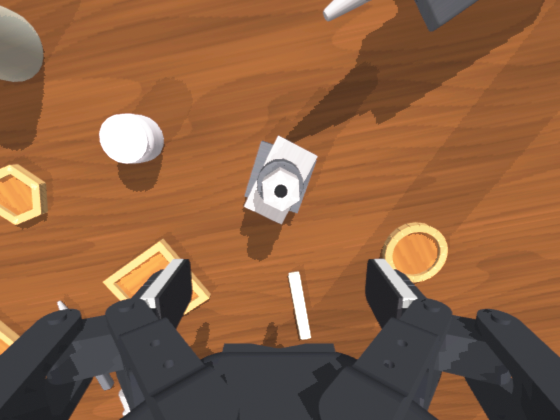

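Run:
```python
from seg import *
from bench import bot
yaw=np.radians(-11)
bot.movel([598,-157,150],max_speed=150)
m=imaging.camera_model('wrist'); im=imaging.capture('wrist'); cv2.imwrite('pics/w2.png',im); np.save('w2.npy',m,allow_pickle=True)
crop(im,200,180,160,130,5,'pics/w2c.png')
print(bot.get_state()['t'],bot.get_state()['tcp_pos'],bot.get_state()['orientation'],proj(m,[601,-157,112]))
```

```text
2.6417 [ 598.30481914 -157.39249622  150.85455327] [ 3.14141630e+00 -9.68589891e-04 -1.92354259e-01] [[275.32348848 235.12511551]]
```

View pics/w2.png

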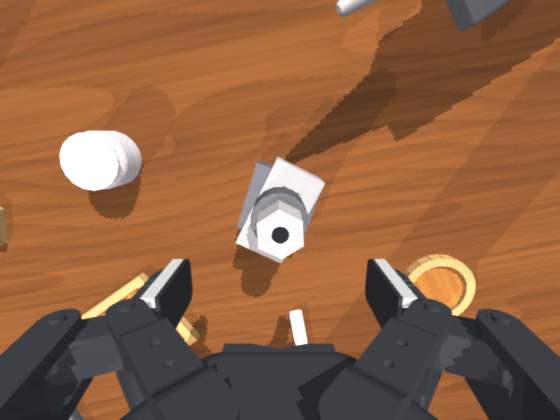

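View pics/w2c.png

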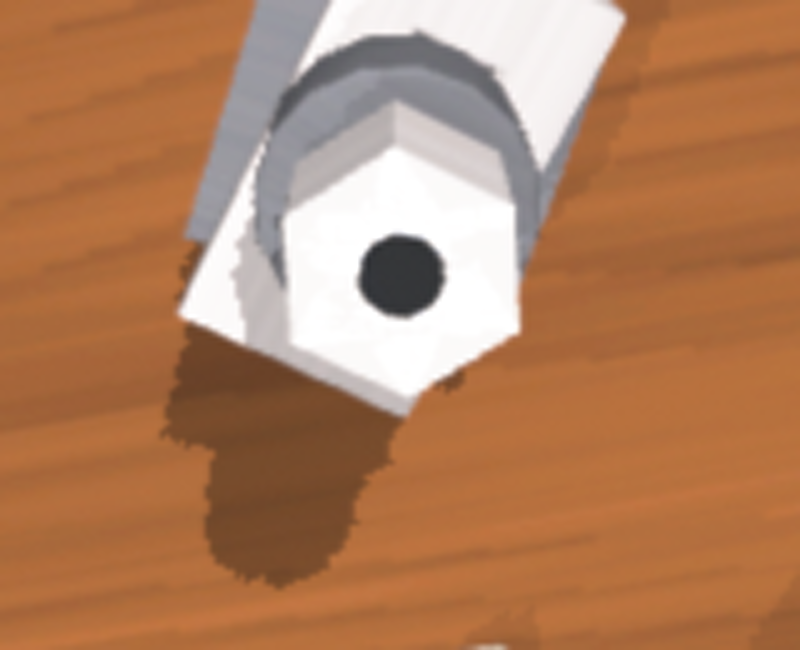

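Run:
```python
from seg import *
for f,uv in(('w1.npy',(280.5,191)),('w2.npy',(280.2,234.9))):
    m=np.load(f,allow_pickle=True).item(); print(pix2(m,uv,112))
V=np.array([pix2(m,cr(200,180,5,*p),112) for p in((397,147),(515,205),(520,330),(407,400),(292,343),(285,212))])
d=V-V.mean(0); print(V.mean(0),np.degrees(np.arctan2(d[:,1],d[:,0]))%60, np.hypot(*d.T))
d=V[3]-V[0];print(np.degrees(np.arctan2(d[1],d[0]))%60)
# trays: from w1
m=np.load('w1.npy',allow_pickle=True).item(); print('tray pred in w1',proj(m,[[470,-306,11],[638,162,11],[484.5,32,11]]))
print('wrist cam model offset',m['position'],m['rotation'])
```

```text
[ 600.55754363 -159.94996096]
[ 600.54193519 -160.17286915]
[ 600.8363459  -160.18433585] [51.49366906 52.21712507 52.35716556 50.95940921 52.3029961  49.68374769] [17.30006077 17.37228133 17.43376002 17.90808458 17.59426677 17.51398285]
51.22192592427871
tray pred in w1 [[412.80927159 253.52343522]
 [  9.07192802 195.17394079]
 [152.74123621 289.30870605]]
wrist cam model offset [ 647.3331884  -166.97249205  352.5699601 ] [-2.70730806e-01 -9.56709395e-04 -1.76329415e+00]
```

Run:
```python
from seg import *
from bench import bot
m=imaging.camera_model('wrist'); s=bot.get_state()
print(proj(m,[s['tcp_pos']]), proj(m,[s['tcp_pos']+np.array([0,0,13])]))
yaw=np.radians(-8.5)
bot.movel([600.7,-160,145],rot=[np.pi,0,yaw],max_speed=100)
bot.grip(0.65,40)
print(bot.movel([600.7,-160,93],max_speed=80,threshold=8))
s=bot.get_state(); print(s['t'],s['tcp_pos'],s['contact_force'],s['opening'])
im=imaging.capture('wrist'); cv2.imwrite('pics/w3.png',im)
```

```text
[[276.38933224 264.73178887]] [[276.24188441 276.29098181]]
False
4.1 [ 600.9894573  -160.11067206   93.26876039] [-0.38097812  1.52233775  0.44821879] 0.6473638780815839
```

View pics/w3.png

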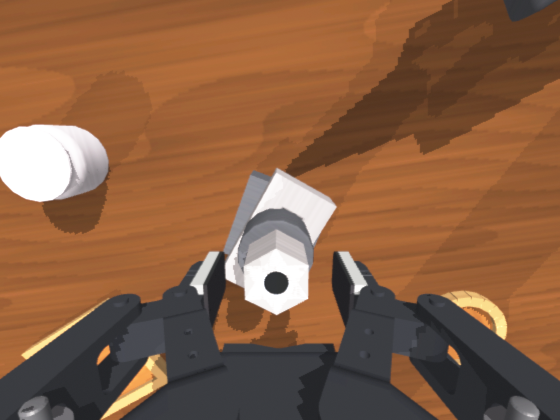

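Run:
```python
from seg import *
from bench import bot
yaw=np.radians(-8.5)
bot.movel([600.7,-159,92.5],max_speed=50)
bot.grip(0.0,40)
s=bot.get_state(); print(s['t'],s['tcp_pos'],s['contact_force'],s['opening'])
im=imaging.capture('wrist'); cv2.imwrite('pics/w4.png',im)
bot.movel([600.7,-159,150],max_speed=100)
s=bot.get_state(); print(s['t'],s['tcp_pos'],s['contact_force'],s['opening'])
m=imaging.camera_model('wrist');im=imaging.capture('wrist'); cv2.imwrite('pics/w5.png',im); np.save('w5.npy',m,allow_pickle=True)
```

```text
4.75 [ 600.98949823 -159.03165442   92.88072317] [-0.68677408 -0.52427014  1.97065733] 0.3437400363193955
5.525 [ 600.21539069 -158.83928886  149.36611523] [ 0.41534035 -0.15053876 -2.26944242] 0.34151516274358384
```

View pics/w4.png

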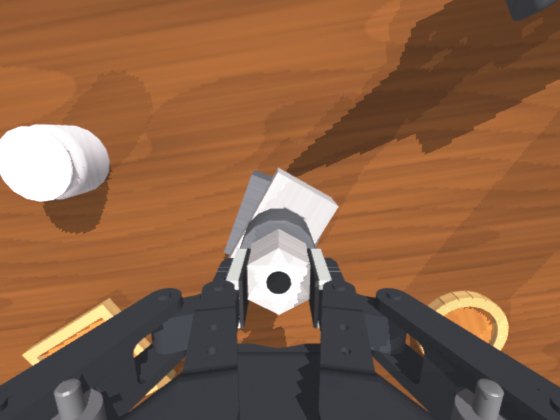

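View pics/w5.png

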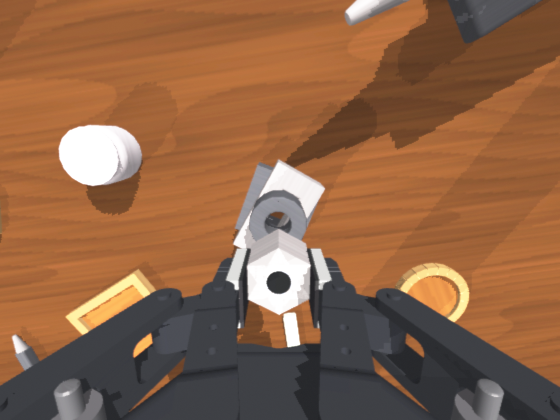

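Run:
```python
from seg import *
from bench import bot
yaw=np.radians(-20.5)
bot.movel([600,-60,170],rot=[np.pi,0,np.radians(-15)],max_speed=200)
bot.movel([625,160,130],rot=[np.pi,0,yaw],max_speed=200)
bot.dwell(0.2)
s=bot.get_state(); print(s['t'],s['tcp_pos'],s['contact_force'],s['opening'])
m=imaging.camera_model('wrist');im=imaging.capture('wrist'); cv2.imwrite('pics/w6.png',im); np.save('w6.npy',m,allow_pickle=True)
print(proj(m,[638,160,11]))
```

```text
Traceback (most recent call last):
bench.IKError: the arm cannot follow that straight line within its joint ranges
```

Run:
```python
from bench import bot, solve_ik
import numpy as np
print(bot.get_state()['qpos'].round(2))
for p,y in(([600,-60,170],-15),([625,160,130],-20.5),([625,160,130],159.5),([600,-60,170],165),([625,160,130],39.5)):
    print(p,y,solve_ik(p,[np.pi,0,np.radians(y)]))
```

```text
[-0.38  0.52 -0.11  0.94 -0.    2.91]
[600, -60, 170] -15 [-0.22203167  0.46775304 -0.13979593  0.96324736  0.         -3.10182494]
[625, 160, 130] -20.5 [ 0.13628768  0.57634566 -0.06468266  0.929768    0.         -2.64751248]
[625, 160, 130] 159.5 [ 0.13628768  0.57634566 -0.06468266  0.929768    0.          0.49408018]
[600, -60, 170] 165 [-0.22203167  0.46775304 -0.13979593  0.96324736  0.          0.03976772]
[625, 160, 130] 39.5 [ 0.13628768  0.57634566 -0.06468266  0.929768    0.          2.58847528]
```

Run:
```python
from seg import *
from bench import bot
yaw=np.radians(39.5)
bot.movel([600,-40,170],rot=[np.pi,0,np.radians(15)],max_speed=200)
bot.movel([628,152,130],rot=[np.pi,0,yaw],max_speed=200)
bot.dwell(0.2)
s=bot.get_state(); print(s['t'],s['tcp_pos'],s['contact_force'],s['opening'])
m=imaging.camera_model('wrist');im=imaging.capture('wrist'); cv2.imwrite('pics/w6.png',im); np.save('w6.npy',m,allow_pickle=True)
print(proj(m,[638,160,11]))
```

```text
7.6667 [628.2294058  150.93930145 130.36866021] [-0.27601339 -0.17144442 -1.37183872] 0.34154489206853794
[[276.3645993  193.48490502]]
```

View pics/w6.png

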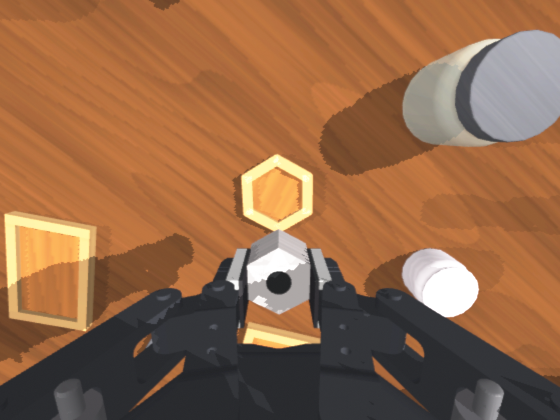

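Run:
```python
from seg import *
from bench import bot
bot.movel([638.5,160.5,60],max_speed=150)
bot.movel([638.5,160.5,22],max_speed=80); bot.dwell(.2)
print(bot.get_state()['tcp_pos'])
r=bot.movel([638.5,160.5,13],max_speed=15,threshold=4)
s=bot.get_state(); print(r,s['t'],s['tcp_pos'],s['contact_force'],s['opening'])
im=imaging.capture('wrist'); cv2.imwrite('pics/w7.png',im)
```

```text
[639.00557553 160.58754342  22.57804277]
True 9.6667 [638.47813683 160.48092269  14.87391407] [-0.65055984  0.48316205  4.15531306] 0.3403680139066301
```

View pics/w7.png

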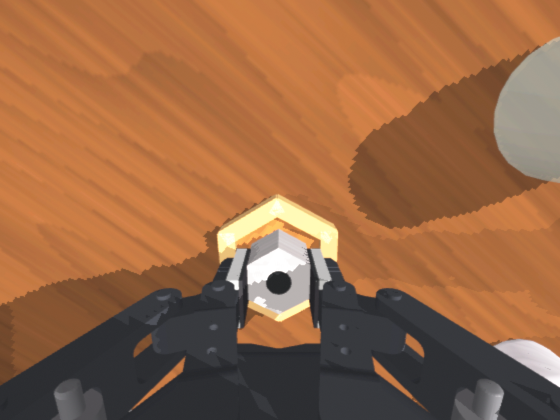

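Run:
```python
from seg import *
m=imaging.camera_model('wrist')
c=np.array([638.5,160.5])
a=np.radians(39.5); f=np.array([np.cos(a),np.sin(a)])
for s in(-1,1): print(proj(m,[*(c+s*37*f),11]))
print(proj(m,[*c,34]))
```

```text
[[276.64210209 318.86861466]]
[[276.4850513  193.47496155]]
[[276.27500655 280.73956958]]
```

Run:
```python
from seg import *
from bench import bot
bot.grip(0.55); 
bot.movel([638.5,160.5,50],max_speed=60)
bot.movel([625,150,170],max_speed=200)
im=imaging.capture('wrist'); cv2.imwrite('pics/w8.png',im)
# to stack, for view of round; yaw -37 
bot.movel([600,-40,170],rot=[np.pi,0,np.radians(15)],max_speed=220)
bot.grip(1.0)
bot.movel([588,-152,140],rot=[np.pi,0,np.radians(-8.5)],max_speed=200)
bot.dwell(.2)
m=imaging.camera_model('wrist');im=imaging.capture('wrist'); cv2.imwrite('pics/w9.png',im); np.save('w9.npy',m,allow_pickle=True)
crop(im,190,140,180,140,4,'pics/w9c.png')
print(bot.get_state()['t'])
```

```text
14.075
```

View pics/w8.png

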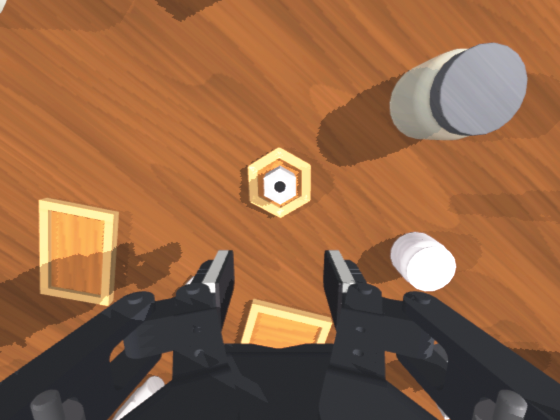

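View pics/w9c.png

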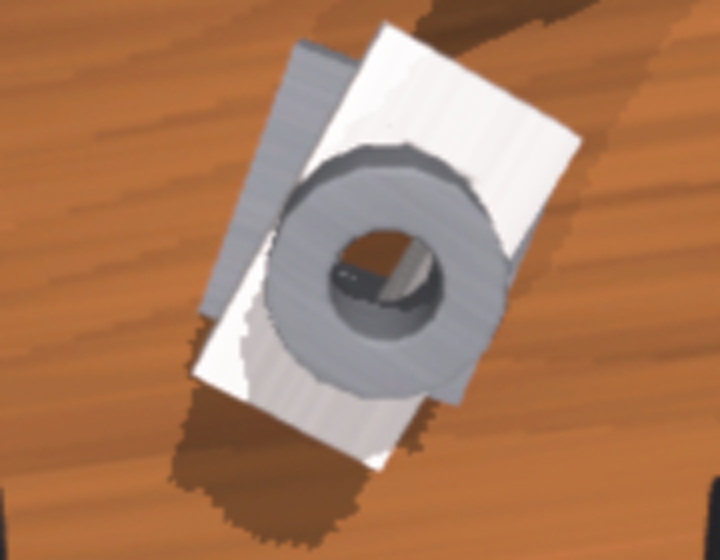

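```bash
cat >> seg.py <<'E'
def wpix(m,uv,z,yaw,b=1.1):
    return pix2(m,uv,z)-b*np.array([np.sin(yaw),-np.cos(yaw)])
E
python3 - <<'E'
from seg import *
from bench import bot
m=np.load('w9.npy',allow_pickle=True).item(); yw=np.radians(-8.5)
C=wpix(m,cr(190,140,4,387,284),84,yw); print('round',C)
ed=[wpix(m,cr(190,140,4,*p),84,yw) for p in((266,284),(508,284),(387,166),(387,400))]; print(np.array(ed),np.linalg.norm(ed[0]-ed[1]),np.linalg.norm(ed[2]-ed[3]))
O=np.array([wpix(m,cr(190,140,4,*p),56,yw) for p in((383,22),(582,140),(380,472),(192,374))]); print('obl',O,O.mean(0))
e=np.roll(O,-1,0)-O; print(np.hypot(*e.T),np.degrees(np.arctan2(e[:,1],e[:,0])))
bot.grip(0.8,50)
bot.movel([C[0],C[1],110],rot=[np.pi,0,yw],max_speed=120)
bot.movel([C[0],C[1],64],max_speed=60,threshold=8)
bot.dwell(.1)
s=bot.get_state(); print(s['t'],s['tcp_pos'],s['contact_force'],s['opening'])
im=imaging.capture('wrist'); cv2.imwrite('pics/w10.png',im)
E
```

```text
round [ 602.20802942 -158.60653069]
[[ 605.31525358 -137.4656076 ]
 [ 599.10046201 -179.74978912]
 [ 622.98768889 -161.50145336]
 [ 580.61667606 -155.59852671]] 42.73845623767379 42.78022056320442
obl [[ 645.75270669 -164.67388436]
 [ 617.93527847 -199.92084534]
 [ 554.29087439 -151.2078349 ]
 [ 581.55346218 -115.97515866]] [ 599.88308043 -157.94443081]
[44.9016433  80.14716187 44.54873924 80.57982924] [-128.28102929  142.56979313   52.26776065  -37.18235587]
15.8417 [ 602.61792091 -158.78515711   64.52298968] [0.16042983 0.26028018 0.26556559] 0.80193614382524
```

View pics/w10.png

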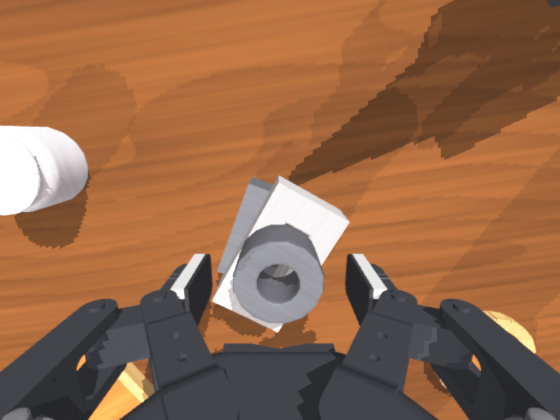

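Run:
```python
from seg import *
from bench import bot
bot.movel([602.2,-158.6,63.3],max_speed=40)
z0=bot.get_state()['tcp_pos'][2]
bot.grip(0.0,50)
s=bot.get_state(); print(z0,s['t'],s['tcp_pos'],s['contact_force'],s['opening'])
bot.movel([602.2,-158.6,140],max_speed=120)
bot.movel([460,-285,140],rot=[np.pi,0,np.radians(-50)],max_speed=180)
bot.dwell(.2)
s=bot.get_state(); print(s['t'],s['tcp_pos'],s['contact_force'],s['opening'])
m=imaging.camera_model('wrist');im=imaging.capture('wrist'); cv2.imwrite('pics/w11.png',im); np.save('w11.npy',m,allow_pickle=True)
```

```text
63.415432730723765 16.5 [ 602.41007705 -158.56021061   63.81270447] [-1.66944858 -0.06513705  3.614764  ] 0.49997039699872003Traceback (most recent call last):
  File "<stdin>", line 8, in <module>
bench.IKError: the arm cannot follow that straight line within its joint ranges
```

Run:
```python
from seg import *
from bench import bot
bot.movel([455,-298,140],rot=[np.pi,0,np.radians(-20)],max_speed=180)
bot.dwell(.2)
s=bot.get_state(); print(s['t'],s['tcp_pos'],s['contact_force'],s['opening'])
m=imaging.camera_model('wrist');im=imaging.capture('wrist'); cv2.imwrite('pics/w11.png',im); np.save('w11.npy',m,allow_pickle=True)
crop(im,210,130,140,105,5,'pics/w11c.png')
```

```text
18.7667 [ 455.50700642 -297.41105936  139.94165466] [ 0.36906513 -0.02043598 -1.71097094] 0.49652062714298634
```

View pics/w11.png

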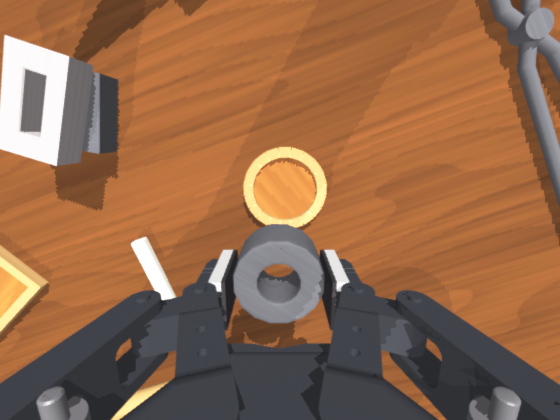

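View pics/w11c.png

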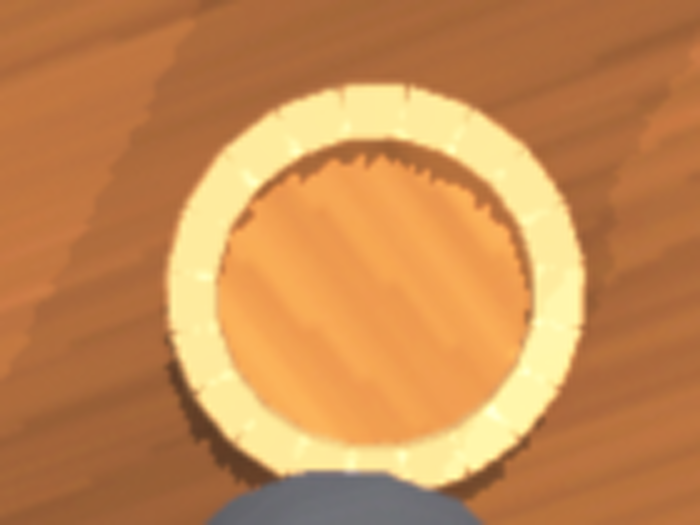

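Run:
```python
from seg import *
from bench import bot
m=np.load('w11.npy',allow_pickle=True).item(); yw=np.radians(-20)
C=wpix(m,cr(210,130,5,376,290),11,yw); print('tray',C)
bot.movel([*C,60],max_speed=150)
bot.movel([*C,21],max_speed=80); bot.dwell(.2)
r=bot.movel([*C,11.5],max_speed=15,threshold=4)
s=bot.get_state(); print(r,s['t'],s['tcp_pos'],s['contact_force'],s['opening'])
im=imaging.capture('wrist'); cv2.imwrite('pics/w12.png',im)
```

```text
tray [ 470.46392664 -309.25605923]
True 20.8583 [ 470.47530737 -309.26101226   13.81324063] [-1.20584755 -0.01469955  5.45436354] 0.4956486896317793
```

View pics/w12.png

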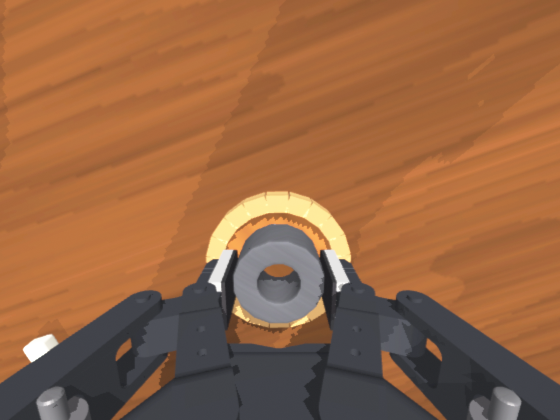

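Run:
```python
from seg import *
from bench import bot
bot.grip(0.75)
C=[470.5,-309.3]
bot.movel([*C,50],max_speed=60)
bot.movel([*C,150],max_speed=200)
im=imaging.capture('wrist'); cv2.imwrite('pics/w13.png',im)
bot.grip(1.0)
yw=np.radians(142.7)
bot.move_ptp([612,-167,130],[np.pi,0,yw]); bot.dwell(.2)
m=imaging.camera_model('wrist');im=imaging.capture('wrist'); cv2.imwrite('pics/w14.png',im); np.save('w14.npy',m,allow_pickle=True)
s=bot.get_state(); print(s['t'],s['tcp_pos'],s['qpos'])
crop(im,190,140,180,140,4,'pics/w14c.png')
```

```text
25.4667 [ 611.94381266 -167.1880988   130.05722739] [-3.82980122e-01  5.57385540e-01 -9.80400942e-02  9.15306717e-01
 -3.71081587e-06  2.68429070e-01]
```

View pics/w13.png

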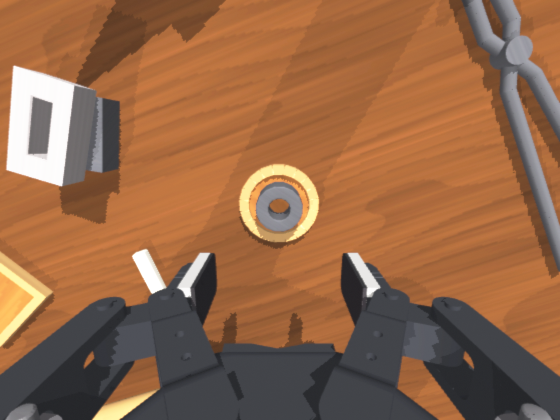

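View pics/w14.png

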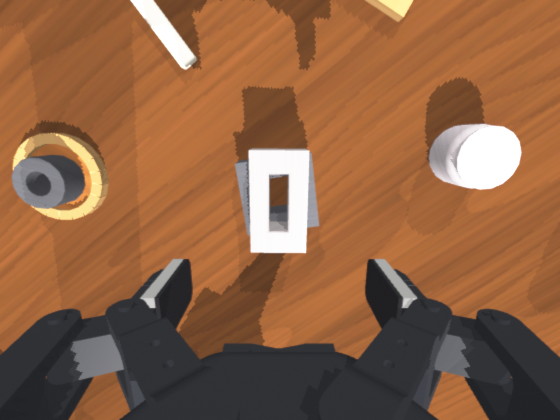

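View pics/w14c.png

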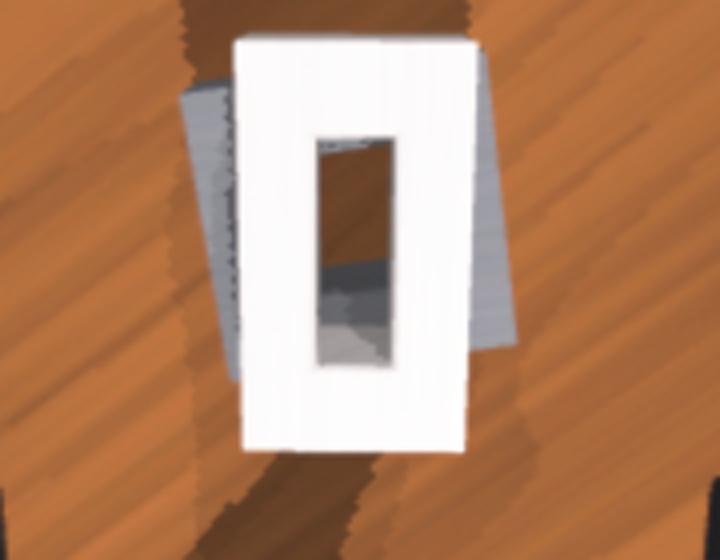

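Run:
```python
from seg import *
from bench import bot
m=np.load('w14.npy',allow_pickle=True).item(); yw=np.radians(142.7)
O=np.array([wpix(m,cr(190,140,4,*p),56,yw) for p in((234,40),(478,42),(465,451),(243,451))]); print('obl',O.mean(0))
e=np.roll(O,-1,0)-O; print(np.hypot(*e.T),np.degrees(np.arctan2(e[:,1],e[:,0])))
S=np.array([wpix(m,cr(190,140,4,*p),28,yw) for p in((182,92),(235,380),(517,345))]); e=np.diff(S,axis=0); print('sq',(S[0]+S[2])/2,np.hypot(*e.T),np.degrees(np.arctan2(e[:,1],e[:,0])))
C=O.mean(0)
bot.grip(0.8,60)
bot.movel([*C,85],rot=[np.pi,0,yw],max_speed=120)
bot.movel([*C,36],max_speed=60,threshold=8)
bot.dwell(.1)
s=bot.get_state(); print(s['t'],s['tcp_pos'],s['contact_force'],s['opening'])
im=imaging.capture('wrist'); cv2.imwrite('pics/w15.png',im)
```

```text
obl [ 599.21073178 -159.83082222]
[44.34292364 80.07786449 44.41230501 80.44893173] [  52.24262193  -37.54933712 -127.2783806   142.40139492]
sq [ 598.59728885 -159.53786488] [63.97676639 62.84452032] [-28.96694516  60.17640192]
27.3917 [ 599.64023457 -159.99086689   36.54299671] [0.89505246 0.03860963 0.09422792] 0.7988751026585046
```

View pics/w15.png

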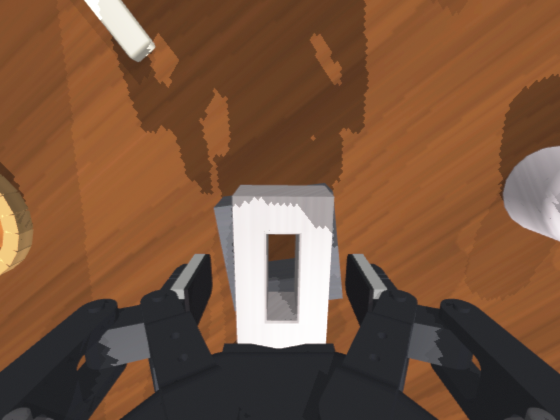

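Run:
```python
from seg import *
from bench import bot
C=[600.2,-158.5]
bot.movel([*C,34.5],max_speed=40)
z0=bot.get_state()['tcp_pos'][2]
im=imaging.capture('wrist'); cv2.imwrite('pics/w15b.png',im)
bot.grip(0.0,60)
s=bot.get_state(); print(z0,s['t'],s['tcp_pos'],s['contact_force'],s['opening'])
bot.movel([*C,70],max_speed=100); bot.dwell(.1)
s=bot.get_state(); print(s['t'],s['tcp_pos'],s['contact_force'],s['opening'],s['wrist_torque'])
im=imaging.capture('wrist'); cv2.imwrite('pics/w16.png',im)
```

```text
34.54151510196293 28.0833 [ 600.43354692 -158.48614956   34.80793076] [-0.07798824  0.94395449  3.46791635] 0.49864148481743287
28.6917 [ 599.20425074 -158.15082356   68.86876359] [ 0.21050714 -0.67761354 -6.38841601] 0.5033085186160582 [0.02458095 0.07515108 0.06739107]
```

View pics/w15b.png

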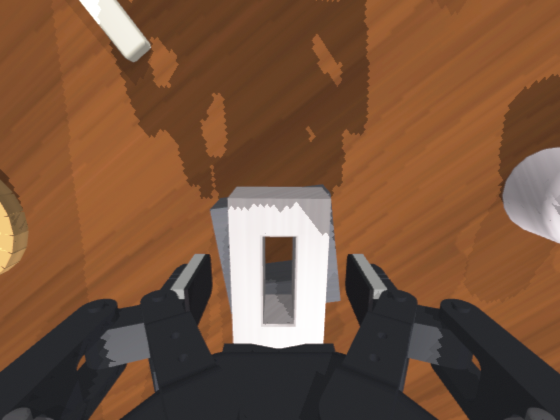

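View pics/w16.png

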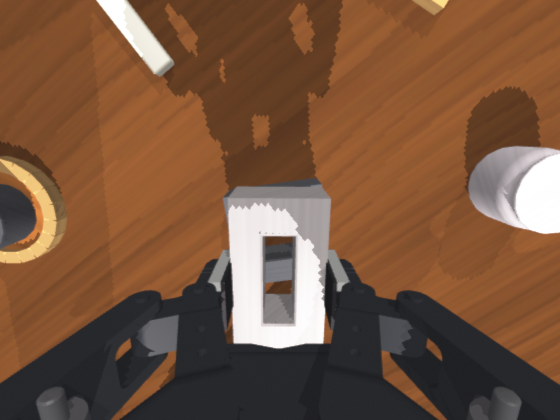

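Run:
```python
from seg import *
from bench import bot
bot.movel([600,-150,150],max_speed=150)
bot.movel([580,60,160],rot=[np.pi,0,np.radians(175)],max_speed=180)
yw=np.radians(207.6-360)
bot.movel([455,300,140],rot=[np.pi,0,yw],max_speed=180); bot.dwell(.25)
m=imaging.camera_model('wrist');im=imaging.capture('wrist'); cv2.imwrite('pics/w17.png',im); np.save('w17.npy',m,allow_pickle=True)
s=bot.get_state(); print(s['t'],s['tcp_pos'],s['qpos'],s['opening'])
```

```text
32.7083 [455.2461472  299.65751376 140.00379855] [ 4.46685454e-01  3.95572360e-01 -3.40249010e-01  8.34970430e-01
 -1.00741109e-06 -3.42904503e-02] 0.5008525119404281
```

View pics/w17.png

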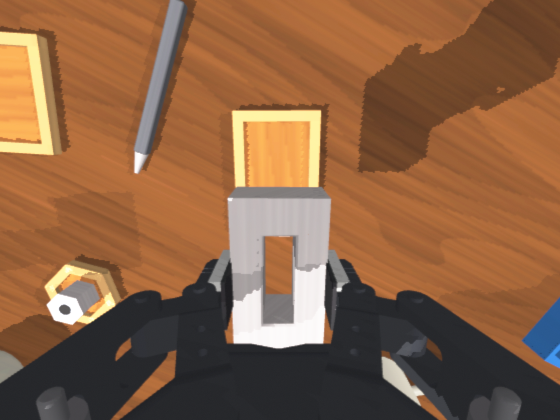

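Run:
```python
from h import *
crop(cv2.imread('pics/w17.png'),215,95,125,100,6,'pics/w17c.png')
```

```text
(no output)
```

View pics/w17c.png

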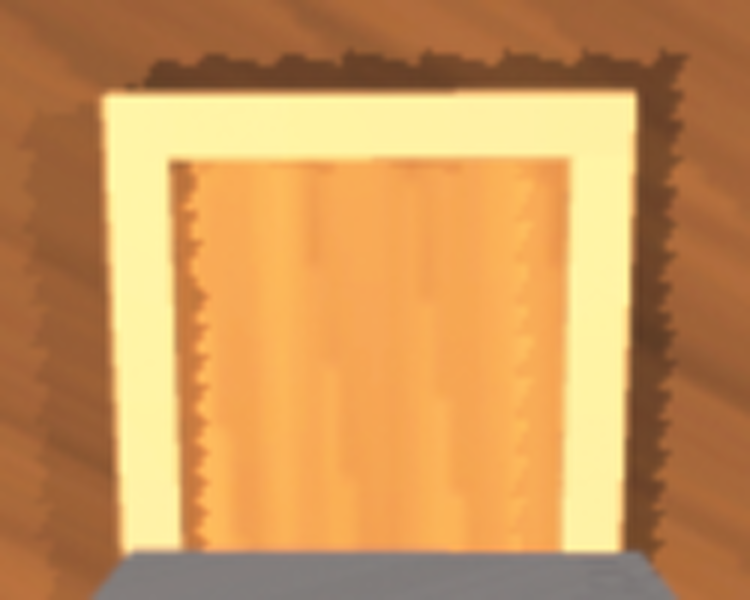

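Run:
```python
from seg import *
m=np.load('w17.npy',allow_pickle=True).item(); yw=np.radians(207.6-360)
P=np.array([pix2(m,cr(215,95,6,*p),11) for p in((101,92),(637,90),(625,552),(122,552))])
print(P,np.linalg.norm(P[0]-P[1]),np.linalg.norm(P[2]-P[3]))
for a,b in((3,0),(2,1)): d=P[b]-P[a]; print(np.degrees(np.arctan2(d[1],d[0]))%180)
d=P[1]-P[0]; print(np.degrees(np.arctan2(d[1],d[0]))%180-90)
x=np.array([np.cos(yw),np.sin(yw)]); print((P[0]+P[1])/2-57*x)
print(proj(m,np.r_[np.array([455.25,299.66]),140.]))
```

```text
[[397.50611702 221.66093575]
 [360.88240652 291.2074748 ]
 [421.27167181 323.60121519]
 [457.82933817 253.58580351]] 78.60036428133452 78.98494061103928
27.889142962487142
28.20980031765197
27.771615285172686
[429.70786579 282.84207928]
[[280.4433873  264.72308053]]
```

Run:
```python
from seg import *
from bench import bot
yw=np.radians(-152.2); C=[430.4,284.1]
bot.movel([*C,60],rot=[np.pi,0,yw],max_speed=150)
bot.movel([*C,21],max_speed=80); bot.dwell(.2)
r=bot.movel([*C,10.5],max_speed=15,threshold=4)
s=bot.get_state(); print(r,s['t'],s['tcp_pos'],s['contact_force'],s['opening'])
im=imaging.capture('wrist'); cv2.imwrite('pics/w18.png',im)
```

```text
True 34.8167 [430.37162336 284.10551635  12.82769607] [0.27463543 0.849156   4.25628109] 0.5064510441347725
```

View pics/w18.png

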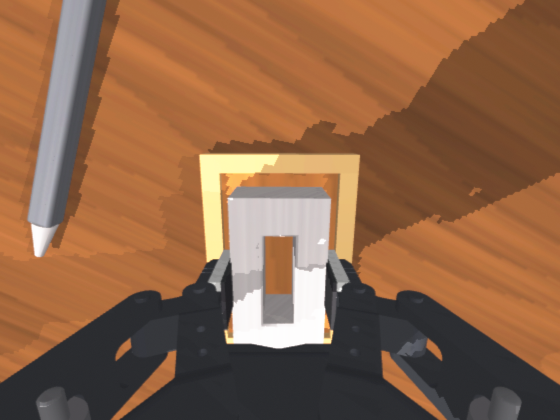

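```bash
sed -i 's/return pix2(m,uv,z)-b.*/return pix2(m,uv,z)+np.array([0,1.1])/' seg.py
python3 - <<'E'
from seg import *
from bench import bot
C=[430.4,284.1]
bot.grip(0.72)
bot.movel([*C,50],max_speed=60)
bot.movel([460,300,150],max_speed=200)
im=imaging.capture('wrist'); cv2.imwrite('pics/w19.png',im)
bot.movel([580,60,160],rot=[np.pi,0,np.radians(175)],max_speed=200)
bot.grip(1.0)
yw=np.radians(150.4)
bot.movel([613,-164,110],rot=[np.pi,0,yw],max_speed=200); bot.dwell(.2)
m=imaging.camera_model('wrist');im=imaging.capture('wrist'); cv2.imwrite('pics/w20.png',im); np.save('w20.npy',m,allow_pickle=True)
s=bot.get_state(); print(s['t'],s['tcp_pos'],s['qpos'])
crop(im,190,130,180,140,4,'pics/w20c.png')
E
```

```text
40.125 [ 613.14370524 -163.18998365  110.27953877] [-3.76404452e-01  5.76004481e-01 -1.20754550e-01  8.73750506e-01
  4.39255906e-05  1.38944403e-01]
```

View pics/w19.png

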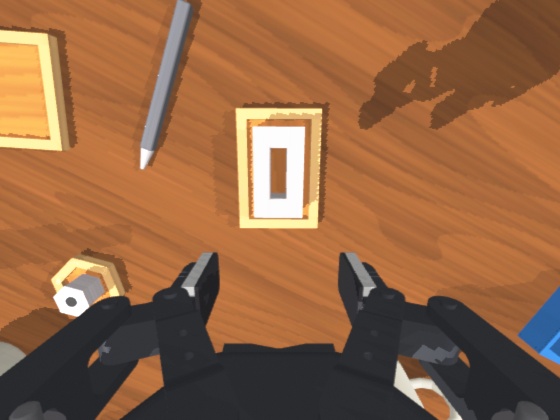

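View pics/w20c.png

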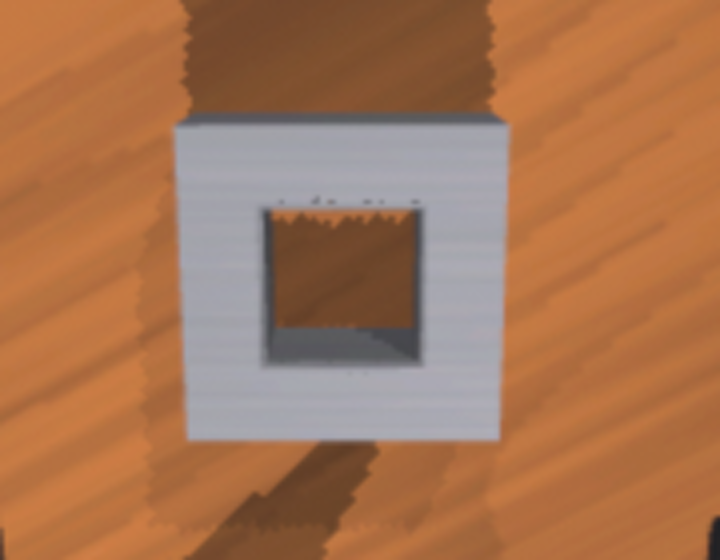

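Run:
```python
from seg import *
from bench import bot
m=np.load('w20.npy',allow_pickle=True).item()
S=np.array([wpix(m,cr(190,130,4,*p),28,0) for p in((177,126),(508,126),(500,440),(187,440))]); print(S.mean(0))
e=np.roll(S,-1,0)-S; print(np.hypot(*e.T),np.degrees(np.arctan2(e[:,1],e[:,0]))%90)
C=S.mean(0); yw=np.radians(150.4)
bot.movel([*C,50],rot=[np.pi,0,yw],max_speed=120)
bot.movel([*C,28],max_speed=60,threshold=8); bot.dwell(.1)
s=bot.get_state(); print(s['t'],s['tcp_pos'],s['contact_force'],s['opening'])
im=imaging.capture('wrist'); cv2.imwrite('pics/w21.png',im)
```

```text
[ 599.28963246 -157.75417036]
[63.08674102 63.66856684 64.2090092  63.68111687] [60.51518849 61.04003693 60.52673506 60.03018374]
41.4083 [ 599.46174221 -157.83595561   28.13819536] [0.4654098  0.25162293 0.38881668] 1.0027169118429653
```

View pics/w21.png

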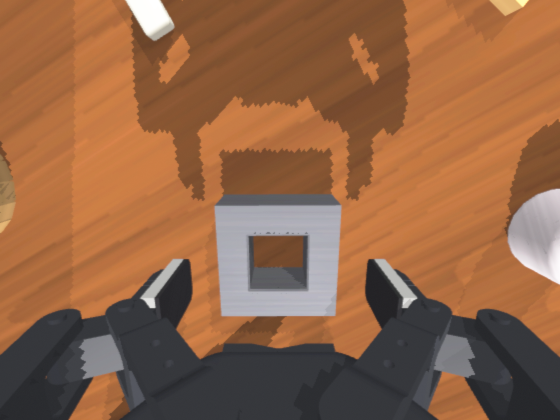

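Centred between the fingers (block mid 278, finger mid 278). Descend and grip.

Run:
```python
from seg import *
from bench import bot
C=[599.3,-157.8]
print(bot.movel([*C,5.5],max_speed=40,threshold=8)); bot.dwell(.1)
s=bot.get_state(); print(s['t'],s['tcp_pos'],s['contact_force'])
bot.grip(0.0,70)
s=bot.get_state(); print(s['t'],s['tcp_pos'],s['contact_force'],s['opening'])
bot.movel([*C,40],max_speed=80); bot.dwell(.1)
s=bot.get_state(); print(s['t'],s['tcp_pos'],s['contact_force'],s['opening'],s['wrist_torque'])
im=imaging.capture('wrist'); cv2.imwrite('pics/w22.png',im)
```

```text
False
42.275 [ 599.53482112 -157.88305312    5.73264305] [-0.23068909  0.640315    0.37510318]
42.6167 [ 599.62855266 -158.12956683    6.23826918] [-1.334119    0.50943333  6.34089079] 0.7282803818203908
43.3 [ 598.78188003 -157.58999467   39.51285304] [-0.22221139 -0.46302975 -8.99590829] 0.732681737452838 [-0.00229949  0.01181604  0.01391032]
```

View pics/w22.png

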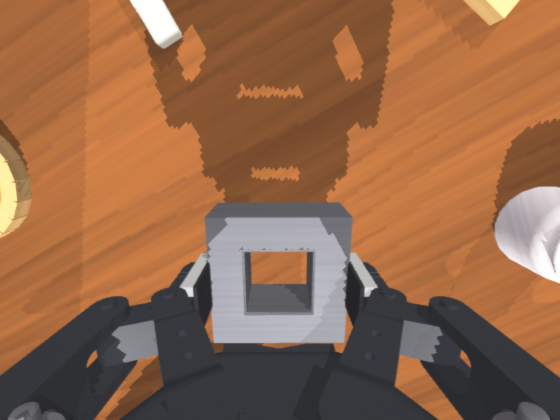

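Run:
```python
from seg import *
from bench import bot
bot.movel([595,-150,140],max_speed=150)
bot.movel([498,0,140],rot=[np.pi,0,np.radians(114.2)],max_speed=150); bot.dwell(.25)
m=imaging.camera_model('wrist');im=imaging.capture('wrist'); cv2.imwrite('pics/w23.png',im); np.save('w23.npy',m,allow_pickle=True)
s=bot.get_state(); print(s['t'],s['tcp_pos'],s['opening'])
crop(im,210,90,150,112,5,'pics/w23c.png')
```

```text
45.8083 [ 4.98113937e+02 -3.02036905e-01  1.39931263e+02] 0.725187617344738
```

View pics/w23.png

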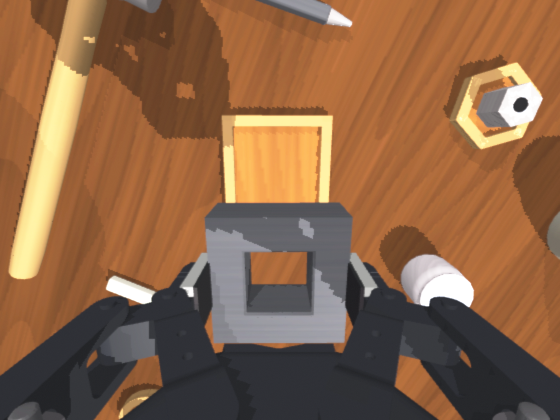

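View pics/w23c.png

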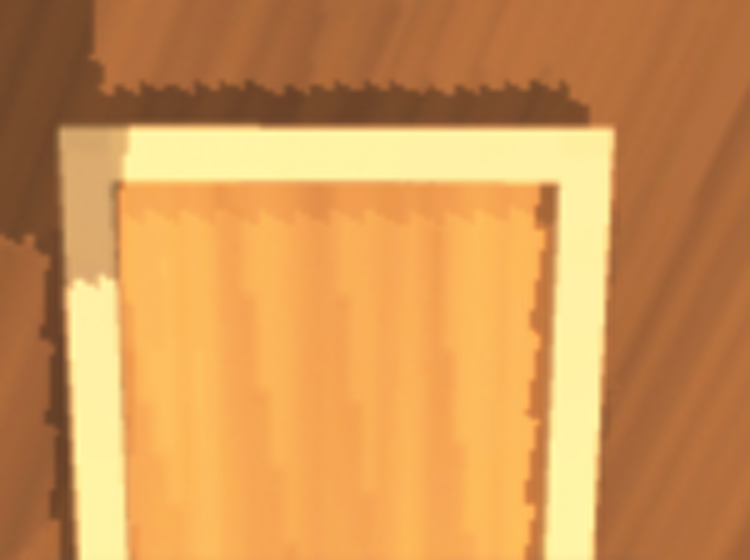

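Run:
```python
from seg import *
from bench import bot
m=np.load('w23.npy',allow_pickle=True).item()
P=np.array([wpix(m,cr(210,90,5,*p),11,0) for p in((58,127),(614,127),(596,560),(78,560))])
d=P[1]-P[0]; print(np.hypot(*d),np.linalg.norm(P[2]-P[3]),np.degrees(np.arctan2(d[1],d[0])))
for a,b in((3,0),(2,1)): e=P[b]-P[a]; print(np.degrees(np.arctan2(e[1],e[0])))
yw=np.radians(114.2); x=np.array([np.cos(yw),np.sin(yw)])
C=(P[0]+P[1])/2-49*x; print(C)
bot.movel([*C,60],rot=[np.pi,0,yw],max_speed=150)
bot.movel([*C,20],max_speed=80); bot.dwell(.2)
r=bot.movel([*C,9.5],max_speed=15,threshold=4)
s=bot.get_state(); print(r,s['t'],s['tcp_pos'],s['contact_force'],s['opening'])
im=imaging.capture('wrist'); cv2.imwrite('pics/w24.png',im)
```

```text
98.24701392445044 98.97414508689042 24.19031052330928
113.98778891742447
114.51847039774822
[483.31023761  29.69741915]
True 47.925 [483.29154695  29.71864356  12.22949229] [-0.58604683  0.14029059  4.58285186] 0.7277477196173817
```

View pics/w24.png

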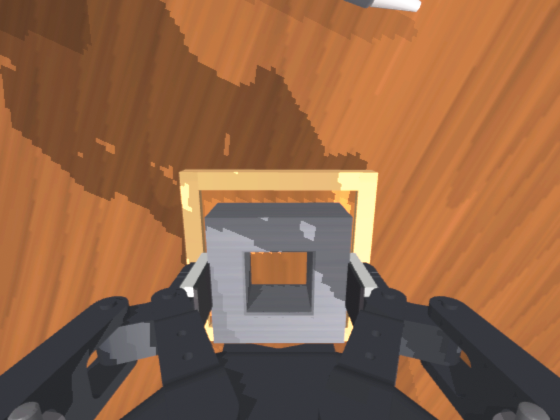

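Contact came at 12.2 mm, the expected floor height. Release, withdraw and check everything.

Run:
```python
from seg import *
from bench import bot
C=[483.3,29.7]
bot.grip(1.0)
bot.movel([*C,60],max_speed=60)
bot.movel([498,0,180],max_speed=200)
cv2.imwrite('pics/w25.png',imaging.capture('wrist'))
bot.move_ptp([300,-430,250],[np.pi,0,np.radians(60)])
bot.dwell(.5)
for n in('top','scene'): cv2.imwrite(f'pics/{n}9.png',imaging.capture(n))
a=cv2.imread('pics/top0.png'); b=cv2.imread('pics/top9.png')
for nm,(u,v,w,h) in dict(tin=(265,140,40,36),punch=(195,235,30,90)).items():
    print(nm,cv2.absdiff(a,b)[v:v+h,u:u+w].max(),cv2.absdiff(a,b)[v:v+h,u:u+w].mean())
crop(b,110,130,220,165,3.6,'pics/top9c.png') if 0 else cv2.imwrite('pics/top9c.png',cv2.resize(b[140:300,110:330],None,fx=3.5,fy=3.5,interpolation=cv2.INTER_CUBIC))
print(bot.get_state()['t'])
```

```text
tin 6 0.975462962962963
punch 7 1.2585185185185186
52.475
```

View pics/w25.png

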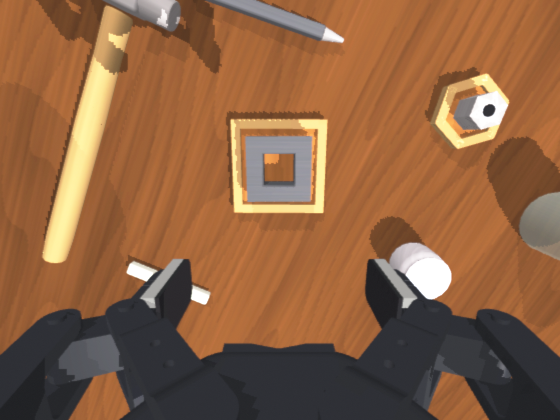

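View pics/scene9.png

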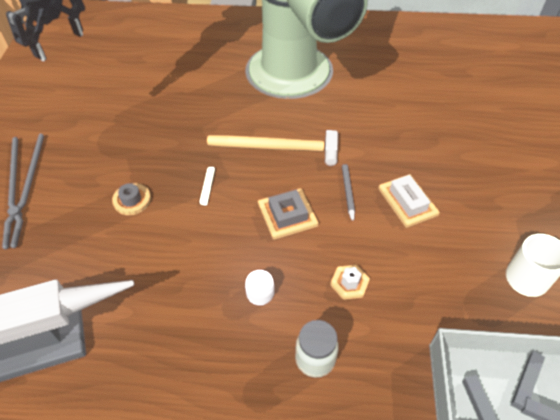

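View pics/top9.png

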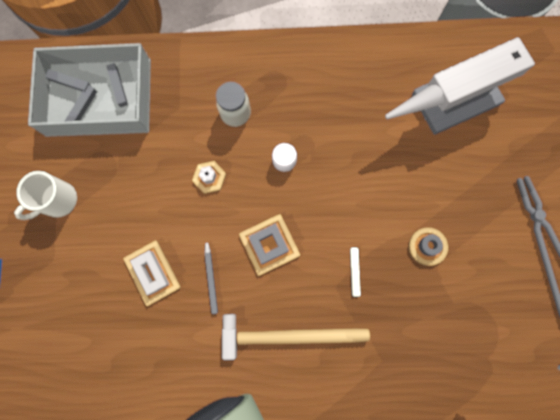

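View pics/top9c.png

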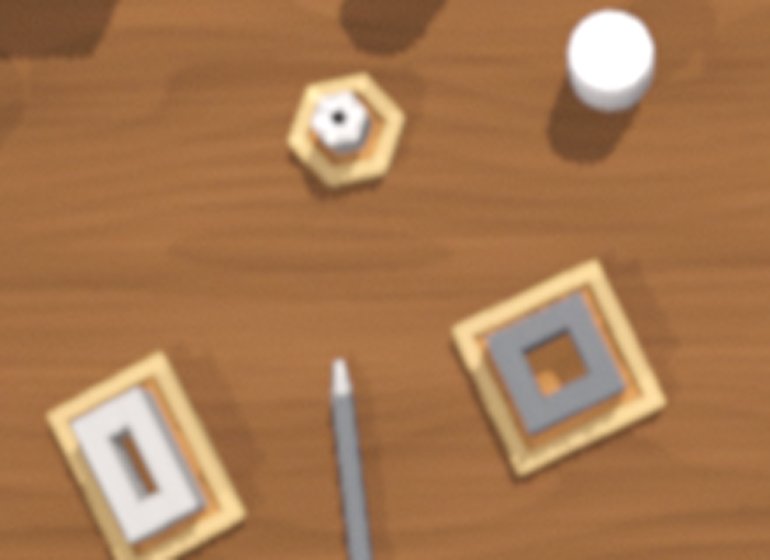

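Run:
```python
from seg import *
k=lambda x,y:(110+x/3.5,140+y/3.5)
for n,p,t in(('sq',(555,362),(483.6,32.1)),('obl',(138,466),(430.9,286.6)),('hex',(339,118),(637.9,162.7))):
    print(n,pix2(M['top'],k(*p),34)-t)
print('round',pix2(M['top'],(431.5,244.5),34)-[468.8,-305.8])
from bench import bot
bot.sign_off()
```

```text
sq [-1.65074357 -0.16266824]
obl [-3.44399109 -3.99016452]
hex [-0.53768216 -0.98933866]
round [0.42774016 1.0409637 ]
the job is handed in; nothing more can be done
```

All four blocks are put away flat in their own trays, and the job was handed in with the arm clear at about t = 52 s of the 120 s allowed. I took them off in stack order: hex, round, oblong, then square. Each was lowered until it touched the tray floor, and that contact came at the height I expected every time (hex 14.9, round 13.8, oblong 12.8 and square 12.2 mm TCP).

- **Position in the trays:** In the final pictures each block sits inside its recess. The top camera puts the square, hex and round blocks within about 1–2 mm of the tray centre.
- **Oblong block:** The top camera reads it about (-3.4, -4.0) mm off centre, with the block centre picked by eye from an enlarged crop. The wrist view showed it better centred and lying flat. Either way it is within the 8 mm clearance.
- **Wax tin and punch:** They did not move; the before and after top pictures match to within image noise there.
- **Camera disagreement:** The top and scene cameras differed from the wrist camera and arm by about 2–3 mm in y. I placed the blocks using wrist-camera measurements, corrected against the finger positions.

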